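Check a body repair with straightedge and torch

TASK

Check the repaired spot for flatness: lay the straightedge flat across the grey primer spot on the white panel, one end on each blue tape strip, and let go of it. Then draw the torch out of its leaning holder, turn it level and finish while holding it there, on the robot's side of the straightedge, with its lens about 9 cm short of the straightedge and about 10 cm above the panel, facing the primer spot square across the straightedge. The torch must not touch the panel or the straightedge, and the tape roll, filler tin and mixing cup stay where they are.

Things in the scene. Friction and masses are not known exactly. Their poses are not given: they have to be found in the camera images.
- straightedge: Loose straight aluminium bar with red ends, 220 mm long (its y axis), 18 mm wide (x) and 14 mm high (z), about 0.12 kg. Origin at the centre of its underside. It starts lying on the bench, pointing roughly away from the robot; either end may lead.
- panel: Fixed flat white panel, 260 x 260 mm, on a dark pad; its top is 12 mm above the bench. Origin at the centre of its underside, on the bench. Its x axis points roughly away from the robot. Its y axis is the direction in which the straightedge is to lie: two blue tape strips (40 mm along x, 30 mm along y) lie on its top, centred 50 mm along +x and 95 mm to either side along y.
- patch (a point): Centre of the round grey primer spot (68 mm across) on the panel's top face, midway between the two blue tape strips, 50 mm along +x from the panel's centre; its axes are the panel's.
- torch: Loose round inspection torch, 190 mm long, about 0.16 kg. Origin at the centre of its tail end; its z axis runs along the torch to the lens. Barrel 30 mm in diameter from 0 to 145 mm (black to 70 mm, then yellow), black head 36 mm in diameter from 145 to 190 mm. Centre of mass about 70 mm from the tail. It starts tail down in the holder, head up, leaning 50 degrees from upright away from the robot, with about 113 mm sticking out (the yellow part and the head).
- lens (a point): Centre of the torch's white lens at the head end, 190 mm from the tail on the torch's axis.
- holder: Fixed grey torch holder: a 130 x 80 x 12 mm dark foot (x, y, z) and a square tube, 50 mm outside and 34 mm inside, 75 mm deep, that leans 50 degrees from upright towards the holder's +x. Origin at the centre of the foot's underside. The middle of the tube's mouth is at x +28, y 0, z +83 mm; the torch comes out along the tube's axis and is free after 75 mm.
- tape_roll: Bystander: loose roll of yellow masking tape, 90 mm across, 25 mm high, lying flat. Origin at the centre of its underside.
- filler_tin: Bystander: loose tin with blue label, 76 mm across, 85 mm high. Origin at the centre of its underside.
- mixing_cup: Bystander: loose white cup, 72 mm across, 80 mm high. Origin at the centre of its underside.
There are look-alikes about, which are no part of the job. What is meant by the straightedge is not purple, and is the smaller of those in its own colour.

How it is judged:
On the way, in this order (a step that is already met when the one before it is completed fails the run):
1. the straightedge lies flat across the primer spot from tape to tape, let go (x of straightedge in the frame of patch between -0.018 and 0.018 m and y of straightedge in the frame of patch between -0.025 and 0.025 m and z of straightedge in the frame of patch between -0.004 and 0.005 m and angle between the y axis of straightedge and the y axis of panel, either way round below 0.15 rad and angle between straightedge's own z axis and vertical below 0.1 rad and contact force between straightedge and the fingers below 0.1 N and linear speed of straightedge below 0.02 m/s), for 0.3 s.
2. the torch is drawn out of the holder and held by the fingers alone (contact force between torch and the fingers above 1 N and contact force between torch and holder below 0.1 N and contact force between torch and panel below 0.1 N and contact force between torch and straightedge below 0.1 N and contact force between torch and tape_roll below 0.1 N and contact force between torch and filler_tin below 0.1 N and contact force between torch and mixing_cup below 0.1 N and distance of torch from where it was at the start of the episode above 0.08 m and height (world z) of torch above 0.1 m), for 0.1 s.
At the end, for the whole second after the job is handed in: Straightedge released, mid within 18 mm across/25 along of the spot, within 0.15 rad of the tape line. Torch held by the fingers alone, still, level within 15 deg, square within 0.3 rad, facing it from the robot side: lens 30-160 mm short of the spot, 40 sideways, 50-160 above the panel (all of step 1 and contact force between torch and the fingers above 1 N and contact force between torch and holder below 0.1 N and contact force between torch and panel below 0.1 N and contact force between torch and straightedge below 0.1 N and contact force between torch and tape_roll below 0.1 N and contact force between torch and filler_tin below 0.1 N and contact force between torch and mixing_cup below 0.1 N and angle between torch's own z axis and vertical between 1.3 and 1.84 rad and angle between the z axis of torch and the x axis of panel, either way round below 0.3 rad and z of lens in the frame of patch between 0.05 and 0.16 m and z of torch in the frame of patch above 0.05 m and x of lens in the frame of patch between -0.16 and -0.03 m and y of lens in the frame of patch between -0.04 and 0.04 m and z of patch in the frame of torch above 0.2 m and linear speed of torch below 0.03 m/s and angular speed of torch below 0.2 rad/s); the arm keeps its last pose, push and grip.
It fails at once if the tape roll is moved by more than 20 mm (distance of tape_roll from where it was at the start of the episode above 0.02 m).
It fails at once if the filler tin is moved by more than 20 mm (distance of filler_tin from where it was at the start of the episode above 0.02 m).
It fails at once if the mixing cup is moved by more than 20 mm (distance of mixing_cup from where it was at the start of the episode above 0.02 m).
It fails at once if the torch touches the panel or the straightedge (contact force between torch and panel above 0.5 N or contact force between torch and straightedge above 0.5 N).
It also fails if it takes over 64 s, if anything falls off the work surface, if the arm or the gripper's body presses on something with over 40 N, if the wrist force passes 120 N, or if a joint passes its speed limit or range.

ROBOT

A 7-joint arm with a two-finger parallel gripper is mounted at the origin on the work surface. World frame = base frame: x ahead of the robot, y to its left, z up, the work surface at z = 0. Lengths are in m, angles in rad, forces in N, time in s.
With the tool pointing down it reaches from about 0.425 to 0.95 m from the base axis. Payload 4.7 kg.
Tool frame: the origin (TCP) lies between the finger pads; the fingertips stand 25 mm ahead of it and the grasp point (between the pads) lies 6 mm ahead of it; z points along the fingers, y is the line along which they close (so a half turn about z gives the same grasp; the last joint's range is limited). The gripper opens to 85 mm and grips with 20 to 120 N. Pads are 22 mm wide; open, the fingers measure 114 mm over their backs; the gripper's body (76 mm by 85 mm) begins 54 mm behind the grasp point. The pads swing forward as they close: fully open they stand 13 mm farther back than shut.
Start: joints at [1.299, 0.469, -0.049, 1.532, 0.024, 1.141, -0.082], TCP at [0.162, -0.655, 0.256] pointing down, gripper open.
Joint ranges: [-2.59, 2.59], [-0.33, 1.99], [-1.39, 1.29], [0.1, 2.45], [-1.04, 4.18], [0.21, 1.99], [-2.66, 2.66]. Speed limits (rad/s): [2.57, 2.57, 3.14, 3.14, 3.14, 3.14, 3.14].

INTERFACE

Orientations are given as a 3x3 rotation matrix whose columns are the frame's x, y, z axes.
In Python, from rig import * gives the robot as it stands. Calls block until the motion is done:
- movep(position, orientation): joint-space move of the TCP to a pose.
- move_l(position, attitude=None, feed=0.15, until_force=None): straight line of the TCP; attitude=None keeps the orientation; feed is the mean speed in m/s. With until_force (N) it stops when the force on the tool has changed by that much, and returns True; else False.
- move_joints(angles): joint-space move.
- command_gripper(opening, newtons=None): finger opening in m; newtons is the grip in N (None keeps the last); returns when the fingers have stopped.
- sleep(seconds).
- inverse_kinematics(position, orientation): joint angles nearest the present ones, or None.
- sense(): the state.
- camera(name): name is "scene" or "top" or "wrist"; returns (picture, depth): 384x512x3 uint8, red, green, blue; 384x512 float32, m along the optical axis (not along the pixel's ray), 0 where there is no reading.
- camera_params(name): a dict with "K" (3x3 intrinsics, pixels), "position" and "rotation" of the camera in the world; the wrist camera has in their place "tool_from_camera" (4x4, takes a point from camera to tool coordinates, whose origin is the TCP and whose axes are the flange's). Camera axes: x right, y down, z forward; pixel columns grow to the right and rows downward; lengths in m; the calibration is good to about 2 mm. A picture is of the moment at which its call begins: read the wrist's pose just before it. camera_params takes no time and is no camera call.
A pose or a line that the arm cannot do raises Unreachable and nothing moves.
- finish_job(): hands the job in; it is judged then, once.
The state is a dict: "time_s": time; "joint_pos": joint angles; "qd": joint speeds; "joint_efforts": joint torques, N m; "position": TCP position; "tcp_rot": TCP orientation; "wrist_force": force on the tool from outside, world axes, zero at the start; "ft_torque": the same for the moment, N m; "finger_gap": finger opening in m; "gripper_force": force on a finger pad.
Only numpy, scipy, OpenCV 4.12 (cv2) and the standard library are available. Lean on these libraries where they do the work, as an engineer would, in place of code of your own. Each camera call takes 0.05 s, during which the arm holds its last target. There are 200 camera calls.

## Working session

There is one attempt and no reset: what is moved stays moved. The work goes in short steps, each a Python script; the robot and the scene stay as the last script left them, time stands still between calls to the robot, and variables do not carry over. Pictures are saved under pics/ and viewed, at most 10 in all, crops included, and the job is handed in when it is done.

```bash
ls; mkdir -p pics; python3 - <<'E'
from rig import *
import cv2,numpy as np
for n in ("scene","top"):
    p,d=camera(n); cv2.imwrite(f"pics/{n}0.png",p[:,:,::-1]); np.savez(f"{n}0.npz",p=p,d=d)
    c=camera_params(n); print(n,c)
print(camera_params("wrist"))
print(sense())
E
```

```text
pics
scene {'K': array([[346.70122743,   0.        , 251.43991107],
       [  0.        , 346.70122743, 190.50461202],
       [  0.        ,   0.        ,   1.        ]]), 'position': array([1.12750144, 0.08117794, 1.09942511]), 'rotation': array([[-0.15528807,  0.82729562, -0.53987738],
       [ 0.98781722,  0.13564781, -0.07626803],
       [ 0.01013698, -0.54514368, -0.83828134]])}
top {'K': array([[414.1782844 ,   0.        , 255.25492   ],
       [  0.        , 414.1782844 , 189.82768208],
       [  0.        ,   0.        ,   1.        ]]), 'position': array([0.2635302 , 0.00445549, 1.33327679]), 'rotation': array([[-0.02256411, -0.97890417,  0.20307013],
       [-0.99974343,  0.02249648, -0.00264152],
       [-0.00198257, -0.20307764, -0.97916063]])}
{'K': array([[300.24583231,   0.        , 250.94804344],
       [  0.        , 300.24583231, 189.27061882],
       [  0.        ,   0.        ,   1.        ]]), 'tool_from_camera': array([[-5.10264891e-04, -9.53384519e-01, -3.01757681e-01,
         7.68900199e-02],
       [ 9.99999829e-01, -4.00757348e-04, -4.24807589e-04,
        
[... 324 characters left out ...]
, 'qd': array([ 0.00046811, -0.00147607,  0.00172832, -0.00325322, -0.00163107,
       -0.00174337, -0.00125153]), 'joint_efforts': array([ 5.12749557e-04, -5.11514032e+01, -4.71338478e-02, -2.38392806e+01,
        1.08027933e-02,  4.30518819e-03,  2.65934837e-06]), 'position': array([ 0.16220552, -0.65474026,  0.25537094]), 'tcp_rot': array([[ 9.70653818e-01,  2.40480644e-01, -4.74037954e-04],
       [ 2.40481104e-01, -9.70652368e-01,  1.67888535e-03],
       [-5.63866313e-05, -1.74361365e-03, -9.99998478e-01]]), 'wrist_force': array([ 0.11813534,  0.43739896, -0.13589685]), 'ft_torque': array([ 0.02857772, -0.03498096,  0.01121477]), 'gripper_force': 0.0, 'finger_gap': 0.08528334590618285}
```

View pics/top0.png

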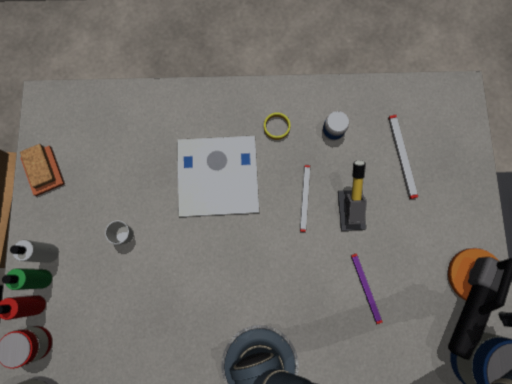

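View pics/scene0.png

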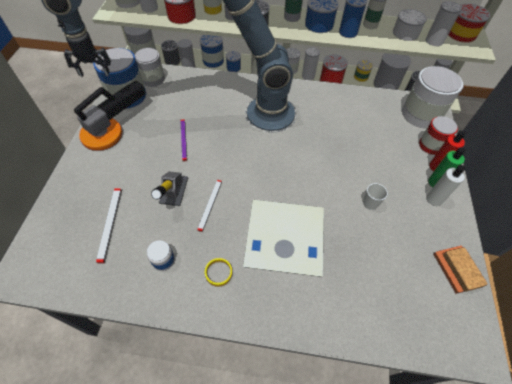

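The top view shows the panel (218,176), its spot (217,160), the short red-ended bar (305,198), the holder (352,212), and the torch head (359,165). The larger look-alike bar is at (403,157) and the purple one at (366,288). The tin is at (336,125), the tape roll at (277,126) and the cup at (118,233).

```bash
cat > h.py <<'E'
import numpy as np,cv2
from rig import *
def ray(cp,uv,z,R=None,t=None):
    R=cp.get("rotation") if R is None else R; t=cp.get("position") if t is None else t
    uv=np.atleast_2d(np.asarray(uv,float)); d=np.c_[uv,np.ones(len(uv))]@np.linalg.inv(cp["K"]).T@R.T
    return t+d*((z-t[2])/d[:,2])[:,None]
def blobs(mask,amin=8):
    n,l,s,c=cv2.connectedComponentsWithStats(mask.astype(np.uint8))
    return [(c[i],s[i,4],l==i) for i in range(1,n) if s[i,4]>=amin]
def masks(p):
    h=cv2.cvtColor(p,cv2.COLOR_RGB2HSV).astype(int); H,S,V=h[...,0],h[...,1],h[...,2]
    return dict(red=((H<8)|(H>172))&(S>130)&(V>90),blue=(H>100)&(H<125)&(S>120)&(V>80),
      yellow=(H>20)&(H<35)&(S>120)&(V>80))
E
python3 - <<'E'
from h import *
for n in ("top","scene"):
    f=np.load(n+"0.npz");p=f["p"];cp=camera_params(n);m=masks(p)
    for k,z in (("red",.007),("blue",.012),("yellow",.02)):
        for c,a,mm in blobs(m[k],6):
            q=ray(cp,c,z)[0]
            if .2<q[0]<1 and -.6<q[1]<.5: print(n,k,c.round(1),a,q.round(4))
f=np.load("top0.npz");cp=camera_params("top");p=f["p"];d=f["d"]
V,S=cv2.split(cv2.cvtColor(p,cv2.COLOR_RGB2HSV))[2:0:-1]
# torch/holder point cloud from both
for n in ("top","scene"):
    f=np.load(n+"0.npz");p=f["p"];d=f["d"];cp=camera_params(n)
    v,u=np.mgrid[:384,:512]; P=(np.stack([u,v,np.ones_like(u)],-1)*d[...,None])@np.linalg.inv(cp["K"]).T@cp["rotation"].T+cp["position"]
    Y=masks(p)["yellow"]&(P[...,2]>.06)&(P[...,0]<.8)&(abs(P[...,1]+.3)<.2)&(d>0)
    print(n,"yel",Y.sum(),P[Y].mean(0).round(4),P[Y].min(0).round(3),P[Y].max(0).round(3))
    o=(P[...,2]>.03)&(P[...,2]<.5)&(P[...,0]>.25)&(P[...,0]<.95)&(P[...,1]>-.5)&(P[...,1]<.45)&(d>0)
    for c,a,mm in blobs(o,30): print(n,"obj",c.round(0),a,np.median(P[mm],0).round(3),P[mm].min(0).round(3),P[mm].max(0).round(3))
E
```

```text
top red [392.5 116.1] 13 [ 0.7834 -0.4706  0.007 ]
top red [306.6 165.6] 8 [ 0.6165 -0.1709  0.007 ]
top red [413.8 196.2] 19 [ 0.5055 -0.5151  0.007 ]
top red [302.2 230.4] 9 [ 0.4022 -0.1466  0.007 ]
top red [354.  254.9] 10 [ 0.3211 -0.3069  0.007 ]
top blue [245.3 158.7] 75 [0.6436 0.0316 0.012 ]
top blue [187.5 161.5] 80 [0.6383 0.2227 0.012 ]
top yellow [276.6 125.1] 161 [ 0.7555 -0.0753  0.02  ]
top yellow [357. 189.] 192 [ 0.531  -0.3286  0.02  ]
scene red [184.5 158.8] 6 [ 0.3184 -0.3049  0.007 ]
scene red [199.7 229.4] 7 [ 0.6136 -0.1715  0.007 ]
scene red [ 99.7 260.4] 26 [ 0.7777 -0.4706  0.007 ]
scene blue [256.  245.1] 62 [0.6429 0.032  0.012 ]
scene blue [312.  251.8] 65 [0.6373 0.2212 0.012 ]
scene blue [160.3 266.6] 26 [ 0.768  -0.2654  0.012 ]
scene yellow [166.7 183.9] 70 [ 0.4548 -0.3353  0.02  ]
scene yellow [218.  271.5] 230 [ 0.7571 -0.0749  0.02  ]
top yel 192 [ 0.512  -0.3052  0.1122] [ 0.484 -0.321  0.084] [ 0.539 -0.293  0.14 ]
top obj [336. 124.] 537 [ 0.731 -0.262  0.084] [ 0.702 -0.301  0.031] [ 0.775 -0.228  0.093]
top obj [357. 196.] 941 [ 0.486 -0.304  0.096] [ 0.416 -0.335  0.03 ] [ 0.595 -0.283  0.173]
top obj [120. 231.] 223 [0.41  0.424 0.064] [0.369 0.388 0.03 ] [0.44  0.45  0.086]
scene yel 70 [ 0.5103 -0.3008  0.1093] [ 0.474 -0.326  0.077] [ 0.545 -0.291  0.148]
scene obj [167. 185.] 528 [ 0.499 -0.298  0.094] [ 0.412 -0.334  0.03 ] [ 0.594 -0.282  0.171]
scene obj [374. 194.] 296 [0.39  0.42  0.061] [0.368 0.389 0.031] [0.439 0.45  0.085]
scene obj [160. 254.] 578 [ 0.751 -0.258  0.084] [ 0.708 -0.3    0.03 ] [ 0.78  -0.227  0.092]
```

```bash
cat >> h.py <<'E'
def down(yaw): # tool pointing down, tool x along yaw
    c,s=np.cos(yaw),np.sin(yaw); return np.array([[c,s,0],[s,-c,0],[0,0,-1.]])
def wshot(name):
    s=sense(); p,d=camera("wrist"); cv2.imwrite(f"pics/{name}.png",p[:,:,::-1]); cp=camera_params("wrist"); T=cp["tool_from_camera"]
    R=s["tcp_rot"]@T[:3,:3]; t=s["position"]+s["tcp_rot"]@T[:3,3]; np.savez(name+".npz",p=p,d=d,R=R,t=t); return p,d,cp,R,t
E
python3 - <<'E'
from h import *
command_gripper(.085)
C=np.array([.509,-.159]); yaw=np.arctan2(-.0243,.2143)
movep([C[0]-.06,C[1],.33],down(yaw))
p,d,cp,R,t=wshot("w1")
m=masks(p)
for c,a,_ in blobs(m["red"],10): print(c.round(1),a,ray(cp,c,.012,R,t)[0].round(4))
# holder/torch too
q=sense(); print(q["time_s"],q["joint_pos"].round(2))
E
```

```text
[245.5  21.6] 82 [ 0.6149 -0.1723  0.012 ]
[504.4  79.8] 103 [ 0.5042 -0.5142  0.012 ]
[246.5 180. ] 56 [ 0.4037 -0.1482  0.012 ]
[352.4 219.4] 53 [ 0.3209 -0.3058  0.012 ]
2.4417 [ 0.64  0.1  -0.42  1.87  0.05  1.18 -1.48]
```

View pics/w1.png

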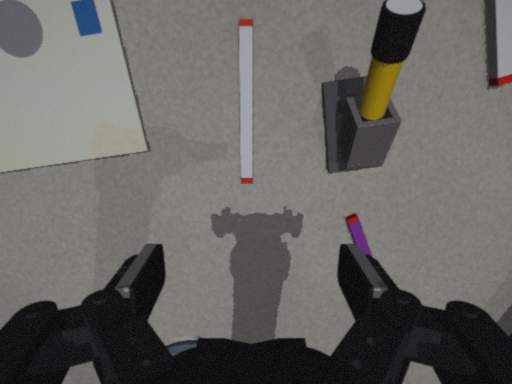

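The straightedge's red ends are at (246,22) and (247,180), and the holder with the torch is to its right. Next I'll grasp and place the bar.

```bash
python3 - <<'E'
from h import *
C=np.array([.5093,-.1602]); yaw=np.arctan2(-.0241,.2112)
P=np.array([.6405,.127]); 
movep([*C,.14],down(yaw)); move_l([*C,.028],feed=.08,until_force=15)
command_gripper(0.,50); s=sense(); print(s["finger_gap"],s["gripper_force"],s["position"],s["wrist_force"])
move_l([*C,.20])
best=None
for y in (np.pi/2+.029,-np.pi/2+.029):
    q=inverse_kinematics([*P,.20],down(y)); print(y,q)
    if q is not None and (best is None or abs(q[6])<abs(best[0])): best=(q[6],y)
y=best[1]
movep([*P,.20],down(y)); move_l([*P,.07]); 
print(move_l([*P,.037],feed=.03,until_force=4)); s=sense(); print(s["position"],s["finger_gap"],s["time_s"],y,s["wrist_force"])
E
```

```text
0.0166966035752253 50.48592746257782 [ 0.50949912 -0.16013698  0.02826746] [-0.53910452  0.05528006  3.27177269]
1.5997963267948965 [ 0.28298875  0.61568918 -0.8108274   1.61581768  0.48330769  1.12165457
 -0.62174846]
-1.5417963267948966 [ 0.46187642  0.7882639  -1.18076229  1.60593793  0.75631972  1.27214509
  2.31875431]
True
[0.64025461 0.12692323 0.0403351 ] 0.016493910340334594 9.8583 1.5997963267948965 [0.3175671  0.65187867 4.44390535]
```

```bash
python3 - <<'E'
from h import *
command_gripper(.05); command_gripper(.085)
s=sense(); move_l([s["position"][0],s["position"][1],.25])
# step back for a wrist look at bar
P=s["position"]
movep([P[0]-.12,P[1],.33],down(.029))
p,d,cp,R,t=wshot("w2")
m=masks(p)
for k,z in (("red",.026),("blue",.012)):
  for c,a,_ in blobs(m[k],10): print(k,c.round(1),a,ray(cp,c,z,R,t)[0].round(4))
f=np.load("w1.npz");cp=camera_params("wrist");p=f["p"];d=f["d"]
v,u=np.mgrid[:384,:512]; X=(np.stack([u,v,np.ones_like(u)],-1)*d[...,None])@np.linalg.inv(cp["K"]).T@f["R"].T+f["t"]
m=masks(p)["yellow"]&(X[...,2]>.06)&(u>340)&(u<410)
yl=X[m]; c=yl.mean(0); print("yellow n",len(yl),c.round(4))
for a in np.arange(350,410,0): pass
# lens: bright low-sat pixels in the head
g=cv2.cvtColor(p,cv2.COLOR_RGB2HSV); L=(g[...,2]>150)&(g[...,1]<40)&(u>370)&(u<430)&(v<20)&(X[...,2]>.14)
print("lens",L.sum(),X[L].mean(0).round(4),"px",u[L].mean(),v[L].mean(),v[L].min())
# image-line of yellow barrel
ys,xs=np.nonzero(m); print(xs.mean(),ys.mean()); print(sense()["time_s"])
E
```

```text
red [171.6  58.8] 78 [0.6367 0.2322 0.026 ]
red [335.1  58.9] 77 [0.6428 0.021  0.026 ]
red [506.3 275.2] 41 [ 0.3294 -0.2924  0.026 ]
blue [182.  47.] 147 [0.6529 0.2212 0.012 ]
blue [326.  47.] 147 [0.6585 0.0311 0.012 ]
blue [183.9  72. ] 106 [0.6222 0.2199 0.012 ]
blue [323.7  72. ] 103 [0.6277 0.031  0.012 ]
yellow n 1369 [ 0.513  -0.304   0.1144]Traceback (most recent call last):
  File "<stdin>", line 15, in <module>
ZeroDivisionError: division by zero
```

View pics/w2.png

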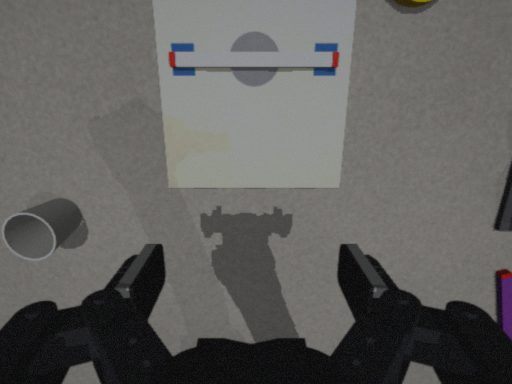

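The bar lies from tape to tape (red ends at (172,59) and (335,59)) with its mid within 1 mm of the spot. Next, measure the torch from near.

```bash
python3 - <<'E'
from h import *
movep([.40,-.30,.36],down(0.))
p,d,cp,R,t=wshot("w3")
v,u=np.mgrid[:384,:512]; X=(np.stack([u,v,np.ones_like(u)],-1)*d[...,None])@np.linalg.inv(cp["K"]).T@R.T+t
box=(abs(X[...,1]+.3)<.08)&(X[...,0]>.42)&(X[...,0]<.66)
m=masks(p)["yellow"]&(X[...,2]>.07)&box
yl=X[m]; c=yl.mean(0); w=np.linalg.svd(yl-c,full_matrices=False)[2][0]; w*=np.sign(w[2]); print("yellow",m.sum(),c.round(4),w.round(3),yl.min(0).round(3),yl.max(0).round(3),"az",np.arctan2(w[1],w[0]))
g=cv2.cvtColor(p,cv2.COLOR_RGB2HSV); L=(g[...,2]>130)&(g[...,1]<50)&box&(X[...,2]>.12)
for cc,a,mm in blobs(L,20): print("lens",cc.round(1),a,np.median(X[mm],0).round(4))
o=box&(X[...,2]>.07); tb=o&~m&(X[...,0]<c[0]-.02); print("tube",np.median(X[tb],0),X[tb].min(0),X[tb].max(0))
hd=box&(X[...,2]>.125)&~m; print("head",hd.sum(),X[hd].mean(0).round(4),X[hd].min(0).round(4),X[hd].max(0).round(4))
print(sense()["time_s"])
E
```

```text
yellow 1415 [ 0.5134 -0.3083  0.1146] [0.416 0.029 0.909] [ 0.478 -0.323  0.083] [ 0.542 -0.294  0.477] az 0.06981323237867869
tube [ 0.47238176 -0.29902638  0.09857646] [ 0.42000083 -0.33445396  0.07001202] [ 0.49330983 -0.28028663  0.47721239]
head 2112 [ 0.5098 -0.3029  0.2982] [ 0.42   -0.3249  0.125 ] [ 0.5653 -0.2803  0.4772]
15.275
```

View pics/w3.png

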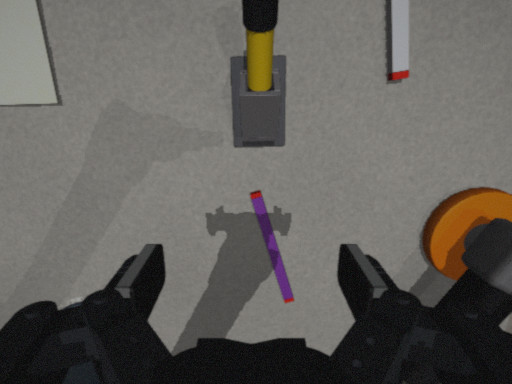

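```bash
python3 - <<'E'
from h import *
cp=camera_params("wrist")
for n in ("w1","w3"):
    f=np.load(n+".npz");p,d,R,t=f["p"],f["d"],f["R"],f["t"]
    v,u=np.mgrid[:384,:512]; X=(np.stack([u,v,np.ones_like(u)],-1)*d[...,None])@np.linalg.inv(cp["K"]).T@R.T+t
    m=masks(p)["yellow"]&(X[...,2]>.07)&(X[...,2]<.17)&(abs(X[...,1]+.3)<.06)&(X[...,0]<.6)
    # axis points: cylinder fit r=15 mm
    from scipy.optimize import least_squares
    Y=X[m]
    def res(q):
        w=np.array([np.sin(q[0])*np.cos(q[1]),np.sin(q[0])*np.sin(q[1]),np.cos(q[0])]); o=np.array([.51,q[2],q[3]])
        return np.linalg.norm(np.cross(Y-o,w),axis=1)-.015
    r=least_squares(res,[np.radians(50),0,-.305,.1],loss="soft_l1",f_scale=.002); print(n,len(Y),"lean",np.degrees(r.x[0]),"az",r.x[1],"axis at x=.51:",r.x[2:].round(4),"rms",np.median(abs(r.fun)))
    w=np.array([np.sin(r.x[0])*np.cos(r.x[1]),np.sin(r.x[0])*np.sin(r.x[1]),np.cos(r.x[0])])
    s=(Y-[.51,*r.x[2:]])@w; lo,hi=np.percentile(s,[1,99]); print("s range",lo,hi,"yellow/head boundary",(np.array([.51,*r.x[2:]])+hi*w).round(4))
f=np.load("w3.npz")
for row in (100,120,138): 
    pr=cv2.cvtColor(f["p"],cv2.COLOR_RGB2GRAY)[row,215:305].astype(int); dd=np.diff(pr); a,b=215+np.argmin(dd[:40]),215+50+np.argmax(dd[50:]); print(row,a,b,ray(cp,[(a+b)/2+.5,row],.012,f["R"],f["t"])[0].round(4))
E
```

```text
w1 1364 lean 50.066495466490245 az 0.027563984885983515 axis at x=.51: [-0.3081  0.0944] rms 0.00033230147707230973
s range -0.024544047011860082 0.04784782521335978 yellow/head boundary [ 0.5467 -0.3071  0.1251]
w3 1411 lean 49.976900251023025 az 0.024933832124160907 axis at x=.51: [-0.308   0.0944] rms 0.00033795990912748215
s range -0.023354223300979388 0.04788876738901781 yellow/head boundary [ 0.5467 -0.3071  0.1252]
100 231 284 [ 0.4697 -0.3091  0.012 ]
120 232 284 [ 0.4407 -0.3101  0.012 ]
138 233 284 [ 0.4136 -0.3111  0.012 ]
```

```bash
python3 - <<'E'
from h import *
a=.026; L=np.radians(50)
w=np.array([np.sin(L)*np.cos(a),np.sin(L)*np.sin(a),np.cos(L)]); y=np.array([np.sin(a),-np.cos(a),0]); z=np.cross(w,y); R=np.c_[w,y,z]
G=np.array([.5467,-.3071,.1252])-.033*w-.006*z
px=np.array([np.cos(.029),np.sin(.029),0]); patch=np.array([.6405,.127,.012])
F=patch-px*(.09+.078)+[0,0,.10+.006]
for n,(pp,rr) in dict(pre=(G-.12*z,R),g=(G,R),out=(G+.13*w,R),up=(G+.13*w+[0,0,.08],R),hi=([*F[:2],.3],down(.029)),F=(F,down(.029))).items(): 
    q=inverse_kinematics(pp,rr); print(n,None if q is None else np.round(q,2))
movep(G-.12*z,R); 
print(move_l(G,feed=.1,until_force=12)); command_gripper(0.,70); s=sense(); print(s["finger_gap"],s["gripper_force"],s["wrist_force"].round(1),(s["position"]-G).round(4))
if s["finger_gap"]>.02:
    move_l(G+.13*w,feed=.08); s=sense(); print(s["finger_gap"],s["wrist_force"].round(1),s["time_s"])
    wshot("w4"); p,d=camera("scene"); cv2.imwrite("pics/s4.png",p[:,:,::-1])
E
```

```text
pre [ 1.48  0.3  -0.81  2.22 -0.95  0.31  0.07]
g [ 1.52  0.79 -1.15  2.16  1.63  0.25 -2.37]
out [ 0.87  0.43 -0.41  1.97 -0.85  0.24 -0.23]
up [ 0.98  0.35 -0.55  1.9  -0.46  0.37 -0.65]
hi [ 0.41  0.21 -0.85  1.87  0.17  1.14 -2.05]
F [ 0.4   0.52 -0.94  2.06  0.58  0.84 -2.42]Traceback (most recent call last):
  File "<stdin>", line 10, in <module>
rig.Unreachable: the arm cannot follow that straight line within its joint ranges
```

```bash
cat >> h.py <<'E'
a=.026; L=np.radians(50)
w=np.array([np.sin(L)*np.cos(a),np.sin(L)*np.sin(a),np.cos(L)])
B=np.array([.5467,-.3071,.1252])-.033*w   # grasp point on the axis (s=112)
def tilt(deg,yaw): # tool z leaning forward of straight down by deg
    e=np.radians(deg); c,s=np.cos(yaw),np.sin(yaw)
    x=np.array([np.cos(e)*c,np.cos(e)*s,np.sin(e)]); y=np.array([s,-c,0]); return np.c_[x,y,np.cross(x,y)]
px=np.array([np.cos(.029),np.sin(.029),0]); patch=np.array([.6405,.127,.012])
FG=patch-px*(.09+.078)+[0,0,.10]          # final grasp point
def tcp(gp,R): return gp-.006*R[:,2]
E
python3 - <<'E'
from h import *
f=lambda q: None if q is None else list(np.round(q,2))
for D in (30,25,20,15,10):
    R=tilt(D,a); E=tilt(D-40,.029); print(D)
    for n,gp,r in (("pre",B-.12*R[:,2],R),("g",B,R),("out",B+.13*w,R),("up",B+.13*w+[0,0,.08],R),("hi",FG+[0,0,.15],E),("F",FG,E)): print("  ",n,f(inverse_kinematics(tcp(gp,r),r)))
print(sense()["position"],sense()["joint_pos"].round(2),sense()["time_s"])
E
```

```text
30
   pre [np.float64(1.04), np.float64(0.22), np.float64(-0.4), np.float64(2.12), np.float64(-0.56), np.float64(0.46), np.float64(-0.42)]
   g [np.float64(0.93), np.float64(0.46), np.float64(-0.4), np.float64(2.11), np.float64(-0.64), np.float64(0.21), np.float64(-0.34)]
   out [np.float64(0.67), np.float64(0.42), np.float64(-0.21), np.float64(1.88), np.float64(-0.41), np.float64(0.42), np.float64(-0.71)]
   up [np.float64(0.7), np.float64(0.33), np.float64(-0.25), np.float64(1.8), np.float64(-0.31), np.float64(0.57), np.float64(-0.84)]
   hi [np.float64(0.62), np.float64(0.54), np.float64(-1.28), np.float64(1.81), np.float64(0.43), np.float64(1.35), np.float64(-2.33)]
   F [np.float64(0.21), np.float64(0.51), np.float64(-0.68), np.float64(1.97), np.float64(0.3), np.float64(0.95), np.float64(-2.17)]
25
   pre [np.float64(0.84), np.float64(0.22), np.float64(-0.23), np.float64(2.07), np.float64(-0.41), np.float64(0.54), np.float64(-0.6)]
   g [np.float64(0.79), np.float64(0.44), np.float64(-0.27), np.float64(2.07), np.float64(-0.44), np.float64(0.3), np.float64(-0.58)]
   out [np.floa
[... 2354 characters left out ...]
np.float64(1.94), np.float64(-0.14), np.float64(0.59), np.float64(-0.93)]
   out [np.float64(0.47), np.float64(0.49), np.float64(-0.07), np.float64(1.67), np.float64(-0.06), np.float64(0.83), np.float64(-1.09)]
   up [np.float64(0.57), np.float64(0.42), np.float64(-0.2), np.float64(1.58), np.float64(0.01), np.float64(0.99), np.float64(-1.15)]
   hi [np.float64(0.38), np.float64(0.59), np.float64(-0.95), np.float64(1.64), np.float64(0.2), np.float64(1.6), np.float64(-2.18)]
   F [np.float64(0.13), np.float64(0.66), np.float64(-0.57), np.float64(1.77), np.float64(0.15), np.float64(1.3), np.float64(-2.04)]
[ 0.44159136 -0.30984322  0.20142588] [ 1.48  0.3  -0.81  2.22 -0.95  0.31  0.07] 16.3167
```

```bash
python3 - <<'E'
from h import *
R=tilt(22,a)
movep(tcp(B-.12*R[:,2],R),R)
print(move_l(tcp(B,R),feed=.1,until_force=12)); command_gripper(0.,70); s=sense(); print(s["finger_gap"],s["gripper_force"],s["wrist_force"].round(1),(s["position"]-tcp(B,R)).round(4))
if s["finger_gap"]>.02:
    move_l(tcp(B+.13*w,R),feed=.08); s=sense(); print(s["finger_gap"],s["wrist_force"].round(1),s["time_s"])
    p,d=camera("scene"); cv2.imwrite("pics/s4.png",p[100:260,60:300,::-1].repeat(3,0).repeat(3,1))
E
```

```text
False
0.028104860745702735 68.67157816886902 [-0.4 -0.8  3.4] [ 0.0001 -0.0001  0.0003]
0.02789444572357541 [-0.6  0.1 -1.3] 20.8083
```

View pics/s4.png

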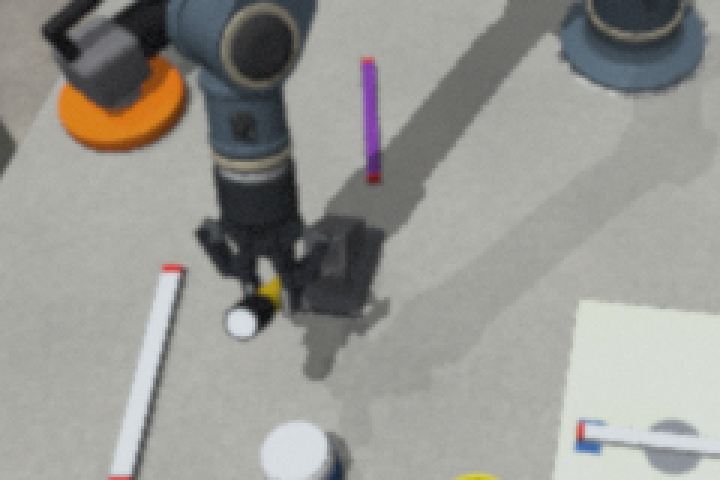

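The torch is out and held between the fingers (lens at (240,322) in the crop). Now carry it over at height and check its attitude before lowering.

```bash
python3 - <<'E'
from h import *
R=tilt(22,a); E=tilt(-18,.029)
move_l(tcp(B+.13*w+[0,0,.09],R),feed=.1); sleep(.2)
movep(tcp(FG+[0,0,.15],E),E); sleep(.3)
for n in ("scene","top"):
    p,d=camera(n); cp=camera_params(n); v,u=np.mgrid[:384,:512]
    X=(np.stack([u,v,np.ones_like(u)],-1)*d[...,None])@np.linalg.inv(cp["K"]).T@cp["rotation"].T+cp["position"]
    if n=="scene": cv2.imwrite("pics/s5.png",p[100:300,180:380,::-1].repeat(3,0).repeat(3,1))
    g=cv2.cvtColor(p,cv2.COLOR_RGB2HSV)
    Lm=(g[...,2]>130)&(g[...,1]<50)&(X[...,2]>.2)&(X[...,2]<.34)&(d>0)&(abs(X[...,1]-.12)<.06)&(X[...,0]>.45)
    Y=masks(p)["yellow"]&(X[...,2]>.15)&(d>0)
    for k,m in (("lens",Lm),("yel",Y)):
        if m.sum(): print(n,k,m.sum(),np.median(X[m],0).round(4))
s=sense(); print("expect axis z",FG[2]+.15,"lens",(FG+[0,0,.15]+.078*px).round(4),s["position"].round(4),s["finger_gap"],s["time_s"])
E
```

```text
scene lens 18 [0.5529 0.1253 0.263 ]
scene yel 78 [0.4915 0.1222 0.2755]
top lens 1 [0.5071 0.1776 0.335 ]
expect axis z 0.262 lens [0.5505 0.1244 0.262 ] [0.4745 0.1219 0.2677] 0.028228186568793893 24.1667
```

View pics/s5.png

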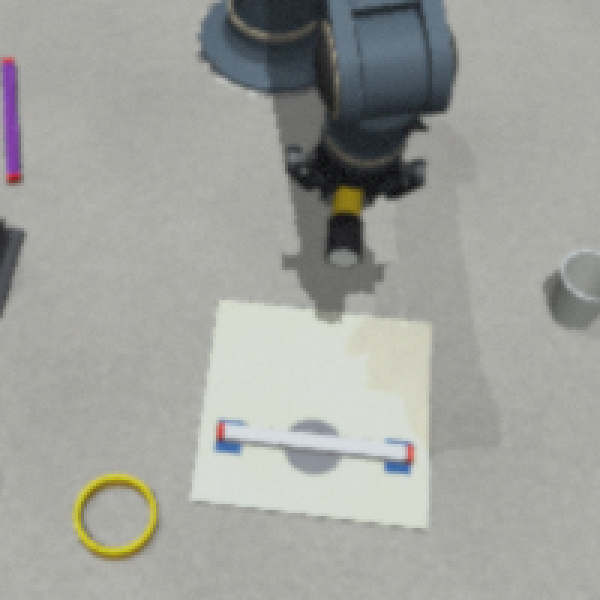

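The torch is level at (345,225) in the crop, with its lens where expected and square to the bar. Lower it, check the bar and hand in.

```bash
python3 - <<'E'
from h import *
E=tilt(-18,.029)
move_l(tcp(FG,E),feed=.08); sleep(.6)
p,d=camera("scene"); cp=camera_params("scene"); v,u=np.mgrid[:384,:512]
X=(np.stack([u,v,np.ones_like(u)],-1)*d[...,None])@np.linalg.inv(cp["K"]).T@cp["rotation"].T+cp["position"]
g=cv2.cvtColor(p,cv2.COLOR_RGB2HSV)
L=(g[...,2]>120)&(g[...,1]<50)&(X[...,2]>.08)&(X[...,2]<.15)&(d>0)&(abs(X[...,1]-.12)<.04)&(abs(X[...,0]-.55)<.04)
print(L.sum(),np.median(X[L],0).round(4))
for c,aa,_ in blobs(masks(p)["red"],3):
    r=ray(cp,c,.026)[0]
    if r[1]>-.05 and r[1]<.3 and r[0]>.5: print("bar end",r.round(4))
s=sense(); print(s["position"].round(4),tcp(FG,E).round(4),abs(s["qd"]).max(),s["finger_gap"],s["gripper_force"],s["time_s"])
print(finish_job())
E
```

```text
30 [0.5519 0.1269 0.1112]
bar end [0.6451 0.0217 0.026 ]
bar end [0.6384 0.2325 0.026 ]
[0.4744 0.1222 0.1177] [0.4744 0.1222 0.1177] 0.0012758925596608648 0.02814736407149452 68.94870400428772 26.8417
the job is handed in; nothing more can be done
None
```

I handed the job in at 26.8 s of the 64 s limit. The straightedge lies released across the primer spot from tape to tape. The torch is held level and still on the robot's side, its lens about 9 cm short of the straightedge and 10 cm above the panel; the judge returned no verdict.

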